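# Pack one injector rebuild set into the kit tray

## Robot

A 6-joint arm with a two-finger parallel gripper is mounted at the origin on the work surface. World frame = base frame: x ahead of the robot, y to its left, z up, the work surface at z = 0. Lengths are in m, angles in degrees, forces in N, time in s.
With the tool pointing down it reaches from about 0.275 to 0.725 m from the base axis. Payload 5.6 kg.
Tool frame: the origin (TCP) lies at the very end of the fingers, on their centre line; the grasp point (between the pads) lies 19 mm behind it (grip_depth is the distance from the TCP to the grasp point, in m); y points along the fingers, z is the direction in which the jaws open and shut, and the axes are right-handed (so a half turn about y gives the same grasp; the last joint's range is limited). The gripper opens to 85 mm and grips with 20 to 120 N. Pads are 22 mm wide; open, the fingers measure 114 mm over their backs; the gripper's body (76 mm by 85 mm) begins 54 mm behind the grasp point. The pads swing forward as they close: fully open they stand 13 mm farther back than shut.
Start: joints at [91.593, 14.616, 6.199, 0, -81.583, -16.306], TCP at [0.14, 0.532, 0.231] pointing down, gripper open.
Joint ranges: [-168.99, 168.99], [-69.2, 112.95], [-62.41, 85.93], [-164.36, 98.24], [-168.68, -3.75], [-174.98, 174.98]. Speed limits (degrees/s): [147.25, 147.25, 180, 180, 180, 180].

## Interface

Orientations are given as a 3x3 rotation matrix whose columns are the frame's x, y, z axes.
In Python, from bench import observe, grab_frame, camera_model, close_job, grip_depth gives the robot as it stands. The module is installed in compiled form; this text tells all that it offers.
- The arm moves only by the tool play_rows, never from a script. Its argument "motion" is a list that holds one entry, the list of rows, each a list of 4 numbers: the shift along the tool's x, y, z in m, then the turn about the tool's y in rad. A call has 1 to 5 rows; each row shifts and turns the commanded pose from where the row before left it, along the tool's axes as they then stand; what a row does not reach is not made up. A row lasts 1/10 s, in which the tool goes at most 50 mm and 8.59 degrees, less where a joint would pass 70% of its speed; a pose out of reach is approached as far as the arm can. A call with a gripper value outside its range is refused whole. "grip" is the closure in counts, from 0 (fully open) to 255 (shut), set as the call begins (left out, the last holds). The fingers move at their own pace and stop on an object; "squeeze" is the grip in N (left out, the last holds). Time passes only in rows, so rows that do not move let the fingers close. It gives the time, the measured TCP pose, the force and the opening at its end, in the units of the state.
- observe(): the state, without advancing time (a new reading comes with each control period).
- grab_frame(name): name is "side" or "top" or "wrist"; returns (picture, depth): 480x640x3 uint8, red, green, blue; 480x640 float32, m along the optical axis (not along the pixel's ray), 0 where there is no reading.
- camera_model(name): a dict with "camera_matrix" (3x3 intrinsics, pixels), "R" (3x3) and "t" (3): a world point X has camera coordinates R X + t; the wrist camera has in their place "mount" (4x4, takes a point from camera to tool coordinates, whose origin is the TCP and whose axes are the tool frame's). Camera axes: x right, y down, z forward; pixel columns grow to the right and rows downward; lengths in m; the calibration is good to about 2 mm. A picture is of the moment at which its call begins: read the wrist's pose just before it. camera_model takes no time and is no camera call.
- close_job(): hands the job in, once; it reports no verdict.
The state is a dict: "time_s": time; "qpos": joint angles; "joint_vel": joint speeds; "tau": joint torques, N m; "position": TCP position; "eef_rot": TCP orientation; "contact_force": force on the tool from outside, world axes, zero at the start; "moment": the same for the moment, N m; "finger_gap": finger opening in m.
Only numpy, scipy, OpenCV 4.12 (cv2) and the standard library are available. Lean on these libraries where they do the work, as an engineer would, in place of code of your own. Each camera call takes 0.05 s, during which the arm holds its last target. There are 200 camera calls.

## Task

Pack one rebuild set into the kit tray: stand the coil that has a black plug socket in the round well, the square valve block in the square well, and the open hexagonal sleeve over the peg, each upright and fully down on the floor of its place, set down without dropping it. Leave the coil without a socket and the closed cap nut where they stand, and do not disturb the oil bottle or the wrench.

Things in the scene. Friction and masses are not known exactly. Their poses are not given: they have to be found in the camera images.
- coil: Solenoid coil to be packed: copper winding 40 mm in diameter between two round steel end plates 44 mm in diameter; 52 mm tall to the top of the upper plate (8 mm thick), and on top of that a black plug socket 32 x 15 mm and 14 mm high (66 mm in all; the socket's long side is along x). About 0.25 kg. Stands upright on the bench; origin at the centre of its underside, z up. Loose.
- bare_coil: Look-alike that must stay: the same coil, 44 mm in diameter and 52 mm tall, but its top plate is bare, without the black plug socket. Stands upright on the bench; origin at the centre of its underside, z up. Loose.
- sleeve: Open hexagonal steel sleeve nut to be packed: 44 mm across the flats (51 mm over the corners), 52 mm tall, with a hole about 26 mm wide right through it along z, open to view from above. Two of its flats face +x and -x, the others follow every 60 degrees. About 0.2 kg. Stands upright on the bench; origin at the centre of its underside, z up. Loose.
- cap_nut: Look-alike that must stay: hexagonal steel cap nut, also 44 mm across the flats, but closed on top by a rounded dome (hexagon 40 mm tall, 52 mm with the dome); no hole. Stands upright on the bench; origin at the centre of its underside, z up. Loose.
- valve_block: Aluminium valve block to be packed: 38 x 38 mm square (faces along its x and y), 48 mm tall, with a round steel stub 16 mm in diameter and 12 mm high in the middle of its top (60 mm in all). About 0.19 kg. Stands upright on the bench; origin at the centre of its underside, z up. Loose.
- round_well: Insert with a round well for the coil: 65 mm in diameter, in the middle, floor 6 mm and rim 16 mm above the insert's underside. White plastic, 88 x 88 mm; one of three inserts fixed 100 mm apart in a row, in changing order, in a fixed low grey tray (320 x 112 mm, rim 12 mm high). Origin: centre of its underside, 4 mm above the bench; z up, x along the row.
- square_well: Insert with a square well for the valve block: 57 x 57 mm, in the middle, floor 6 mm and rim 16 mm above the insert's underside; the block fits at any yaw. White plastic, 88 x 88 mm; one of three inserts fixed 100 mm apart in a row, in changing order, in a fixed low grey tray (320 x 112 mm, rim 12 mm high). Origin: centre of its underside, 4 mm above the bench; z up, x along the row.
- peg_plate: Insert with a peg for the sleeve: flat plate 6 mm thick, no rim, in its middle an upright steel peg 10 mm in diameter, 14 mm high above the plate. White plastic, 88 x 88 mm; one of three inserts fixed 100 mm apart in a row, in changing order, in a fixed low grey tray (320 x 112 mm, rim 12 mm high). Origin: centre of its underside, 4 mm above the bench; z up, x along the row.
- oil_bottle: Bystander: closed grey plastic bottle of test oil, 56 mm in diameter, 130 mm tall, standing beyond the parts. Origin at the centre of its underside.
- wrench: Bystander: steel open-ended wrench about 170 mm long lying flat beyond the tray, along its own x. Origin near its middle.

How it is judged:
By the outcome, as a careful person would: the job done as asked, in the order asked, and still so for the second after the job is handed in, with the robot touching nothing.
It also fails if it takes over 86 s, if anything falls off the work surface, if the arm or the gripper's body presses on something with over 40 N, if the wrist force passes 120 N, or if a joint passes its speed limit or range.

## Working session

There is one attempt and no reset: what is moved stays moved. The work goes in short steps, Python scripts to look and compute and a tool call to move; the robot and the scene stay as the last step left them, time stands still between calls to the robot, and variables do not carry over. Pictures are saved under pics/ and viewed, about 12 in all and at most 16, crops included, and the job is handed in when it is done.

Besides the shell and the picture viewer there is one more tool, called after ">>>" in YAML: its name, and indented under it one key for each argument. play_rows: Moves the arm, as the interface text tells. Its arguments: {"type":"object","properties":{"motion":{"type":"array"},"grip":{"type":"number"},"squeeze":{"type":"number"}},"required":["motion"]}

```bash
mkdir -p pics; python3 - <<'E'
from bench import *
import cv2,numpy as np
s=observe();print(s['time_s'],s['position'],np.round(s['eef_rot'],3),s['finger_gap'],grip_depth)
for n in("top","side"):
    p,d=grab_frame(n);cv2.imwrite(f"pics/{n}0.png",p[:,:,::-1]);np.save(f"{n}0.npy",d)
    m=camera_model(n);print(n,m)
print(camera_model("wrist"))
E
```

```text
0.0 [0.13951253 0.53152099 0.23038673] [[-0.967 -0.    -0.254]
 [ 0.254 -0.002 -0.967]
 [-0.    -1.     0.002]] 0.0852471975564086 0.0187
top {'camera_matrix': array([[543.92569795,   0.        , 326.46837113],
       [  0.        , 543.92569795, 233.36244573],
       [  0.        ,   0.        ,   1.        ]]), 'R': array([[-0.01657666, -0.999831  ,  0.00794889],
       [-0.98056696,  0.01470194, -0.19563306],
       [ 0.19548313, -0.01103736, -0.98064495]]), 't': array([0.05368829, 0.60496033, 0.82390204])}
side {'camera_matrix': array([[463.76763192,   0.        , 323.74918599],
       [  0.        , 463.76763192, 236.96632799],
       [  0.        ,   0.        ,   1.        ]]), 'R': array([[ 0.9910043 , -0.13363825, -0.00716149],
       [-0.08500627, -0.58723464, -0.80494063],
       [ 0.10336539,  0.7983084 , -0.59331214]]), 't': array([-0.58918049,  0.13054929,  0.92116557])}
{'camera_matrix': array([[336.50220387,   0.        , 323.51721469],
       [  0.        , 336.50220387, 235.24795329],
       [  0.        ,   0.        ,   1.        ]]), 'mount': array([[-7.00629424e-04,  9.58960037e-01,  2.83540398e-01,
        -7.20054406e-02],
       [ 1.18337667e-03, -2.83539474e-01,  9.58959836e-01,
        -1.42762593e-01],
       [ 9.99999054e-01,  1.00741057e-03, -9.36154839e-04,
         2.61149407e-04],
       [ 0.00000000e+00,  0.00000000e+00,  0.00000000e+00,
         1.00000000e+00]])}
```

View pics/top0.png

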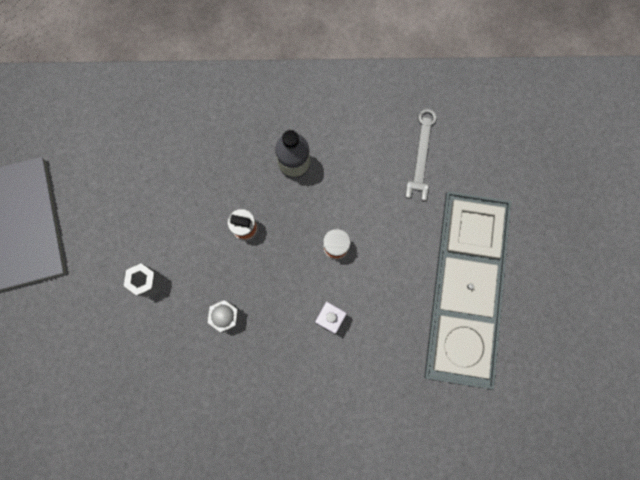

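View pics/side0.png

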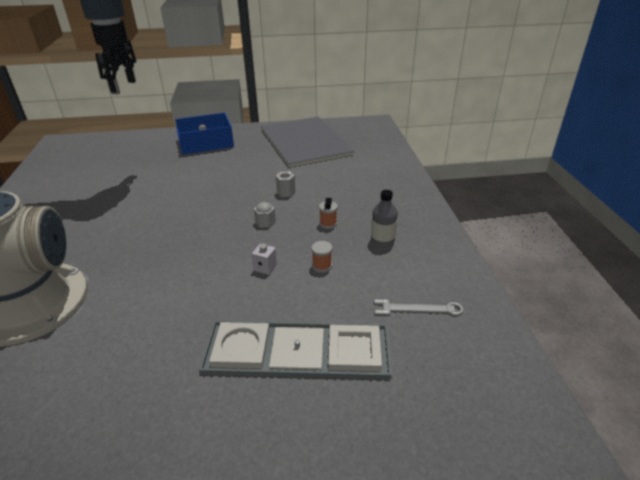

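The top view shows the socketed coil at (241,222), bare coil (337,243), sleeve (139,279), cap nut (222,316), block (331,318), and the square, peg and round inserts at (476,229), (471,287), (464,347). The side view agrees and shows a clear bench around them.

```bash
cat > h.py <<'E'
from bench import *
import cv2,numpy as np
def ray(n,uv,z,pose=None):
    m=camera_model(n);uv=np.atleast_2d(np.float64(uv))
    d=np.c_[uv,np.ones(len(uv))]@np.linalg.inv(m['camera_matrix']).T
    if n=='wrist':
        p,R=pose;M=m['mount'];c=p+R@M[:3,3];d=d@(R@M[:3,:3]).T
    else:
        c=-m['R'].T@m['t'];d=d@m['R']
    return c+d*((z-c[2])/d[:,2])[:,None]
def move(target,yaw=None,s=None):
    "shift in tool axes to world target; yaw: wanted direction (deg) of tool z (jaw axis) mod 180"
    s=s or observe();R=np.array(s['eef_rot']);d=R.T@(np.array(target)-s['position'])
    jaw=np.degrees(np.arctan2(R[1,2],R[0,2]))
    # turn about tool y (down): +angle -> world -angle
    t=None if yaw is None else -((yaw-jaw+90)%180-90)
    return np.round(d,4),jaw,t,(None if t is None else np.radians(t))
E
python3 - <<'E'
from h import *
p=cv2.imread('pics/top0.png');hsv=cv2.cvtColor(p,cv2.COLOR_BGR2HSV)
m=((hsv[...,2]>140)).astype(np.uint8)
cs,_=cv2.findContours(m,cv2.RETR_EXTERNAL,cv2.CHAIN_APPROX_NONE)
for c in cs:
    a=cv2.contourArea(c)
    if a<200 or c[:,0,1].min()<100: continue
    c=c[:,0]; z=.02 if a>2000 else .05
    w=ray('top',c,z)[:,:2].astype(np.float32)
    (ct,wh,an)=cv2.minAreaRect(w); print(c.mean(0).round(),a,np.round(ct,4),np.round(wh,4),round(an,1),'circ',np.round(cv2.minEnclosingCircle(w)[0],4))
E
```

```text
[464. 346.] 2966.0 [ 0.4227 -0.1785] [0.0899 0.0902] 80.2 circ [ 0.4221 -0.1783]
[330. 317.] 547.0 [0.4719 0.0405] [0.0383 0.0389] 59.5 circ [0.4722 0.0402]
[222. 316.] 681.0 [0.4766 0.2131] [0.0459 0.0497] 26.0 circ [0.4765 0.2134]
[138. 279.] 684.5 [0.5378 0.3491] [0.0514 0.0469] 52.3 circ [0.5376 0.3488]
[469. 287.] 2747.5 [ 0.5199 -0.1929] [0.0896 0.0898] 80.4 circ [ 0.5199 -0.1923]
[335. 243.] 550.5 [0.5941 0.0286] [0.044  0.0444] 8.0 circ [0.5914 0.0294]
[239. 221.] 292.0 [0.6294 0.1857] [0.0433 0.0452] 44.1 circ [0.6274 0.1851]
[ 42. 243.] 897.0 [0.6063 0.5109] [0.1251 0.0463] 14.3 circ [0.607  0.5067]
[477. 228.] 2601.0 [ 0.6197 -0.2125] [0.0899 0.0901] 80.2 circ [ 0.6197 -0.2121]
[421. 158.] 863.0 [ 0.7446 -0.1218] [0.0358 0.1611] 77.8 circ [ 0.7446 -0.1192]
```

```bash
python3 -c "
from h import *
print(move([.629,.186,.17],75))"
```

```text
(array([-0.5612,  0.0609,  0.2098]), np.float64(-104.71578878266536), np.float64(0.2842112173346436), np.float64(0.004960421513590714))
```

>>> play_rows:
  motion:
    - [[-0.03,0.003,0.011,0],[-0.04,0.005,0.015,0],[-0.04,0.005,0.015,0],[-0.04,0.005,0.015,0],[-0.04,0.005,0.015,0]]
  grip: 0

```text
time_s: 0.6
position: [0.3063, 0.4137, 0.2078]
eef_rot: [[-0.967, -0.0, -0.254], [0.254, -0.001, -0.967], [0.0, -1.0, 0.001]]
contact_force: [0.2, 0.1, -0.6]
finger_gap: 0.0855
```

>>> play_rows:
  motion:
    - [[-0.04,0.004,0.015,0],[-0.04,0.005,0.015,0],[-0.04,0.005,0.015,0],[-0.04,0.005,0.015,0],[-0.04,0.004,0.015,0]]

```text
time_s: 1.1
position: [0.4807, 0.2903, 0.1846]
eef_rot: [[-0.967, -0.001, -0.254], [0.254, -0.001, -0.967], [0.001, -1.0, 0.001]]
contact_force: [0.5, 1.3, 0.2]
finger_gap: 0.0854
```

>>> play_rows:
  motion:
    - [[-0.04,0.004,0.015,0],[-0.04,0.005,0.015,0],[-0.04,0.005,0.015,0],[-0.03,0.001,0.01,0],[-0.02,0,0.006,0]]

```text
time_s: 1.6
position: [0.6299, 0.1875, 0.1687]
eef_rot: [[-0.967, -0.002, -0.256], [0.256, -0.001, -0.967], [0.002, -1.0, 0.002]]
contact_force: [-0.4, 0.7, -0.7]
finger_gap: 0.0856
```

```bash
cat >> h.py <<'E'
def snap(name,cam='wrist'):
    s=observe();p,d=grab_frame(cam);p=np.ascontiguousarray(p[:,:,::-1]);cv2.imwrite(f'pics/{name}.png',p)
    np.savez(name,p=s['position'],R=s['eef_rot'],d=d);print(round(s['time_s'],2),np.round(s['position'],4),np.round(s['contact_force'],1),round(s['finger_gap'],4))
    return s,p,d
def cloud(d,s):
    v,u=np.nonzero(d>0);m=camera_model('wrist');q=np.c_[u,v,np.ones(len(u))]@np.linalg.inv(m['camera_matrix']).T*d[v,u][:,None]
    M=m['mount'];return s['position']+(q@M[:3,:3].T+M[:3,3])@np.array(s['eef_rot']).T,u,v
E
python3 -c "
from h import *
snap('w1')"
```

```text
1.6 [0.6299 0.1875 0.1687] [-0.4  0.7 -0.7] 0.0856
```

View pics/w1.png

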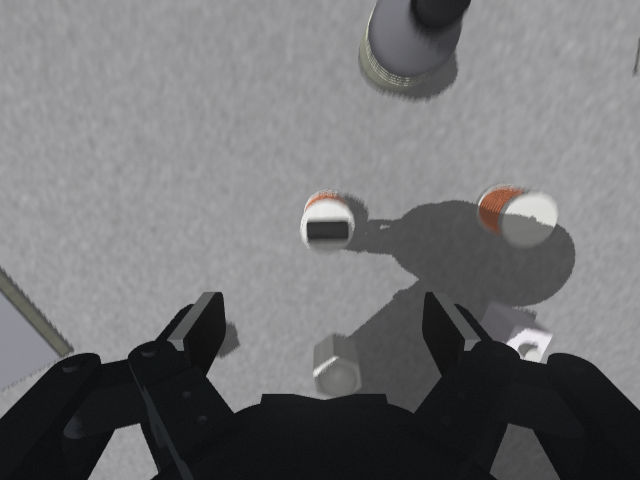

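The wrist view shows the socketed coil at (327,222) with its black socket, cap nut at the bottom, and the bottle clear at the top.

```bash
cat >> h.py <<'E'
def topshape(s,d,near,zlo,zhi,r=.035):
    P,u,v=cloud(d,s);k=(P[:,2]>zlo)&(P[:,2]<zhi)&(np.hypot(*(P[:,:2]-near).T)<r)
    w=P[k];print('n',k.sum(),'zmed',np.median(w[:,2]).round(4));w=w[:,:2].astype(np.float32)
    print('circ',cv2.minEnclosingCircle(w),'rect',cv2.minAreaRect(w),'mean',w.mean(0));return w
E
python3 -c "
from h import *
f=np.load('w1.npz');s=dict(position=f['p'],eef_rot=f['R'])
topshape(s,f['d'],[.629,.186],.047,.057)
p=cv2.imread('pics/w1.png');c=cv2.cvtColor(p,cv2.COLOR_BGR2HSV)
m=((c[...,2]>200)&(c[...,1]<40)).astype(np.uint8);m[:, :290]=0;m[:,370:]=0;m[:180]=0;m[260:]=0
q=cv2.convexHull(np.argwhere(m)[:,::-1].astype(np.int32))[:,0]
w=ray('wrist',q,.052,(s['position'],s['eef_rot']))[:,:2].astype(np.float32);print(cv2.minEnclosingCircle(w),cv2.minAreaRect(w))
print(move([.629,.186,.026],75))
"
```

```text
n 1387 zmed 0.0521
circ ((0.6288021802902222, 0.18552981317043304), 0.022108662873506546) rect ((0.6288892030715942, 0.18531739711761475), (0.04299365356564522, 0.04301478713750839), 86.6250228881836) mean [0.63182443 0.18482561]
((0.6364700794219971, 0.18576718866825104), 0.021666064858436584) ((0.643290102481842, 0.18720118701457977), (0.02907610312104225, 0.04166003689169884), 11.5953369140625)
(array([0.0022, 0.1425, 0.0004]), np.float64(-104.89096098633838), np.float64(0.10903901366162927), np.float64(0.001903089801522509))
```

>>> play_rows:
  motion:
    - [[0.001,0.03,0,0],[0.001,0.035,0.001,0],[0,0.035,0,0],[0,0.028,0,0],[0,0.014,0,0]]

```text
time_s: 2.15
position: [0.6244, 0.1884, 0.0248]
eef_rot: [[-0.967, -0.005, -0.254], [0.254, -0.002, -0.967], [0.004, -1.0, 0.003]]
contact_force: [-0.6, 0.2, -0.0]
finger_gap: 0.0856
```

>>> play_rows:
  motion:
    - [[0,0,0,0],[0,0,0,0],[0,0,0,0],[0,0,0,0],[0,0,0,0]]
  grip: 255
  squeeze: 40

```text
time_s: 2.65
position: [0.6279, 0.189, 0.0308]
eef_rot: [[-0.967, 0.004, -0.254], [0.254, 0.001, -0.967], [-0.003, -1.0, -0.002]]
contact_force: [-1.7, -2.1, 6.0]
finger_gap: 0.0422
```

>>> play_rows:
  motion:
    - [[0,0,0,0],[0,0,0,0],[0,0,0,0],[0,0,0,0],[0,0,0,0]]

```text
time_s: 3.15
position: [0.6278, 0.189, 0.0308]
eef_rot: [[-0.967, 0.004, -0.254], [0.254, 0.001, -0.967], [-0.003, -1.0, -0.002]]
contact_force: [-0.6, -2.9, 5.7]
finger_gap: 0.042
```

>>> play_rows:
  motion:
    - [[0,-0.005,0,0],[0,-0.01,0,0],[0,-0.02,0,0],[0,-0.02,0,0],[0,-0.01,0,0]]

```text
time_s: 3.65
position: [0.6274, 0.1897, 0.0958]
eef_rot: [[-0.967, 0.003, -0.254], [0.254, 0.001, -0.967], [-0.002, -1.0, -0.002]]
contact_force: [0.6, -0.6, -2.3]
finger_gap: 0.0419
```

>>> play_rows:
  motion:
    - [[0,-0.005,0,0],[0,0,0,0]]

```text
time_s: 3.85
position: [0.6265, 0.1893, 0.0986]
eef_rot: [[-0.967, 0.0, -0.254], [0.254, 0.001, -0.967], [-0.0, -1.0, -0.001]]
contact_force: [-0.1, 1.4, -2.2]
finger_gap: 0.042
```

```bash
python3 -c "
from h import *
s,p,d=snap('w2')
topshape(s,d,s['position'][:2],s['position'][2]+.01,s['position'][2]+.05)
s,p,d=snap('s2','side')
cv2.imwrite('pics/s2c.png',cv2.resize(p[120:300,220:460],None,fx=3,fy=3)); "
```

```text
3.85 [0.6265 0.1893 0.0986] [-0.1  1.4 -2.2] 0.042
n 13241 zmed 0.1276
circ ((0.632768988609314, 0.18764984607696533), 0.034443244338035583) rect ((0.6298980116844177, 0.19016580283641815), (0.06447587162256241, 0.04417566582560539), 53.28807067871094) mean [0.6336757  0.18728244]
3.9 [0.6261 0.1891 0.0977] [-0.7  0.3 -3.2] 0.0419
```

View pics/s2c.png

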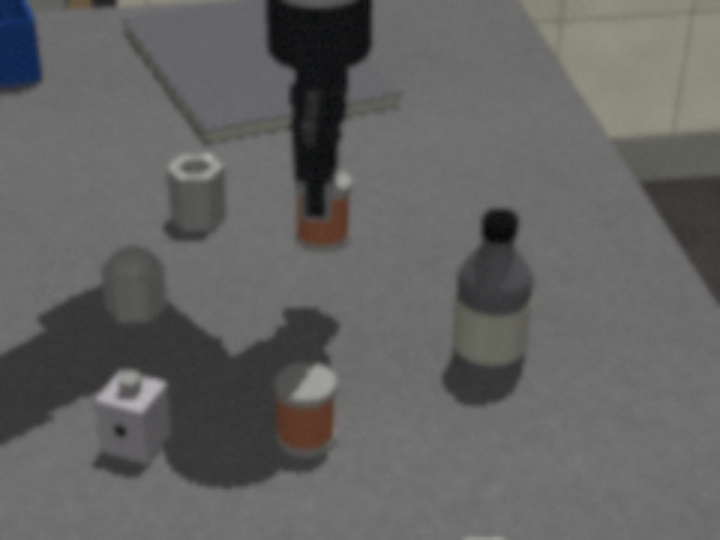

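The side view shows the coil hanging upright in the gripper. I'll measure where it sits in the tool frame.

```bash
cat >> h.py <<'E'
def intool(d,zh=.016):
    s0=dict(position=np.zeros(3),eef_rot=np.eye(3));P,u,v=cloud(d,s0)
    k=(abs(P[:,2])<zh)&(abs(P[:,0])<.035)&(P[:,1]>-.07)&(P[:,1]<.09);P=P[k]
    h,e=np.histogram(P[:,1],np.arange(-.07,.09,.002));
    print([(round(float(a),3),int(n)) for a,n in zip(e,h) if n>60]);return P
E
python3 - <<'E'
from h import *
d=np.load('w2.npz')['d'];P=intool(d)
for lo,hi in((-.035,-.02),(-.05,-.036),):
    k=(P[:,1]>lo)&(P[:,1]<hi);print(lo,P[k].min(0),P[k].max(0),np.median(P[k],0))
E
```

```text
[(-0.038, 1735), (-0.036, 1329), (-0.034, 258), (-0.032, 222), (-0.03, 226), (-0.028, 204), (-0.026, 191), (-0.024, 1938), (-0.022, 1151), (-0.02, 145), (-0.018, 118), (-0.01, 111), (-0.008, 80), (-0.006, 124), (-0.004, 69), (-0.002, 120), (0.0, 67), (0.002, 124), (0.006, 110), (0.008, 61), (0.01, 95), (0.014, 77), (0.016, 64), (0.018, 65), (0.02, 69), (0.022, 151), (0.024, 159)]
-0.035 [-0.02445863 -0.03499561 -0.01599998] [ 0.01967889 -0.02005407  0.01598496] [-0.01076588 -0.02279898 -0.00045525]
-0.05 [-0.01029853 -0.03874732 -0.01507583] [ 0.00478717 -0.03600231  0.01485858] [-0.00281036 -0.03664126  0.00500806]
```

```bash
python3 -c "
from h import *
print(move([.420,-.178,.145]))"
```

```text
(array([ 0.1059, -0.0473,  0.4073]), np.float64(-104.72093253823263), None, None)
```

>>> play_rows:
  motion:
    - [[0,-0.02,0.005,0],[0.005,-0.02,0.02,0],[0.01,-0.008,0.035,0],[0.011,0,0.042,0],[0.011,0,0.042,0]]

```text
time_s: 4.45
position: [0.5528, 0.0581, 0.1454]
eef_rot: [[-0.967, -0.001, -0.253], [0.253, -0.0, -0.967], [0.001, -1.0, 0.001]]
contact_force: [1.1, 0.2, -2.3]
finger_gap: 0.042
```

>>> play_rows:
  motion:
    - [[0.011,0,0.042,0],[0.011,0,0.042,0],[0.011,0,0.042,0],[0.011,0,0.042,0],[0.011,0,0.04,0]]

```text
time_s: 4.95
position: [0.4464, -0.1293, 0.1456]
eef_rot: [[-0.967, -0.001, -0.254], [0.254, 0.0, -0.967], [0.001, -1.0, 0.0]]
contact_force: [-0.0, -0.9, -3.0]
finger_gap: 0.0419
```

>>> play_rows:
  motion:
    - [[0.008,0,0.03,0],[0.005,0,0.02,0],[0,0,0.006,0],[0,0,0,0],[0,0,0,0]]

```text
time_s: 5.45
position: [0.4216, -0.1784, 0.1459]
eef_rot: [[-0.967, -0.0, -0.254], [0.254, 0.0, -0.967], [0.0, -1.0, -0.0]]
contact_force: [-1.3, 0.1, -2.8]
finger_gap: 0.0421
```

```bash
python3 -c "
from h import *
s,p,d=snap('w3')
P,u,v=cloud(d,s);k=(P[:,2]>.016)&(P[:,2]<.024)&(P[:,1]<-.06)
im=np.zeros((480,640),np.uint8);im[v[k],u[k]]=255;cv2.imwrite('pics/w3m.png',np.hstack([cv2.resize(p,(400,300)),cv2.cvtColor(cv2.resize(im,(400,300)),cv2.COLOR_GRAY2BGR)]))"
```

```text
5.45 [ 0.4216 -0.1784  0.1459] [-1.3  0.1 -2.8] 0.0421
```

View pics/w3m.png

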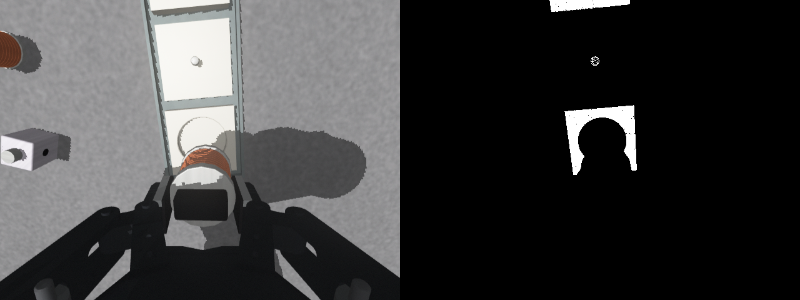

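The view shows the held coil over the round well, with the well's far rim edge, the peg (about (195,61) in the left half) and the square insert visible. I'll fit the well edge and the peg.

```bash
python3 - <<'E'
from h import *
from scipy.optimize import least_squares
f=np.load('w3.npz');s=dict(position=f['p'],eef_rot=f['R']);P,u,v=cloud(f['d'],s)
# floor points of the well visible: boundary
k=(P[:,2]>.016)&(P[:,2]<.024)&(P[:,1]<-.06)
im=np.zeros((480,640),np.uint8);im[v[k],u[k]]=255
r=P[k][:,:2];c0=np.array([.4227,-.1785])
rel=r-c0;ang=np.round(np.degrees(np.arctan2(*rel.T[::-1]))/4);rad=np.hypot(*rel.T)
k2=(rad<.05);pts=[]
for a in np.unique(ang[k2]):
    if abs(a*4+10)<75: # far side
        q=(ang==a)&k2;pts.append(r[q][np.argmin(rad[q])])
pts=np.array(pts)
o=least_squares(lambda c:np.hypot(*(pts-c).T)-.0325,c0,loss='soft_l1',f_scale=.001);print('well',o.x,len(pts),np.abs(o.fun).max())
k=(P[:,2]>.021)&(P[:,2]<.027)&(np.hypot(P[:,0]-.52,P[:,1]+.194)<.03);print('peg',cv2.minEnclosingCircle(P[k][:,:2].astype(np.float32)),P[k].mean(0),k.sum())
k=(P[:,2]>.007)&(P[:,2]<.013)&(np.hypot(P[:,0]-.52,P[:,1]+.194)<.07)
print('plate',cv2.minAreaRect(P[k][:,:2].astype(np.float32)))
print(move([o.x[0]-.0024,o.x[1]+.0006,.041]))
E
```

```text
well [ 0.42151651 -0.17805358] 38 0.00034674059395221196
peg ((0.5199099779129028, -0.1949523687362671), 0.005010389722883701) [ 0.51985122 -0.19498503  0.02394609] 152
plate ((0.5134013295173645, -0.1938311755657196), (0.11236368119716644, 0.1267113834619522), 80.35673522949219)
(array([ 0.0027,  0.105 , -0.    ]), np.float64(-104.67533367597296), None, None)
```

>>> play_rows:
  motion:
    - [[0.001,0.02,0,0],[0.001,0.03,0,0],[0.0005,0.025,0,0],[0,0.015,0,0],[0,0.008,0,0]]

```text
time_s: 6.0
position: [0.4185, -0.1774, 0.0468]
eef_rot: [[-0.968, -0.002, -0.253], [0.253, 0.0, -0.968], [0.002, -1.0, 0.0]]
contact_force: [-0.4, 0.2, -2.8]
finger_gap: 0.0421
```

>>> play_rows:
  motion:
    - [[0,0.003,0,0],[0,0.001,0,0],[0,0,0,0],[0,0,0,0]]

```text
time_s: 6.4
position: [0.4196, -0.1783, 0.045]
eef_rot: [[-0.967, 0.002, -0.254], [0.254, -0.0, -0.967], [-0.002, -1.0, -0.0]]
contact_force: [-0.3, 0.3, -2.5]
finger_gap: 0.0422
```

>>> play_rows:
  motion:
    - [[0,0.0015,0,0],[0,0.0015,0,0],[0,0.001,0,0],[0,0,0,0],[0,0,0,0]]

```text
time_s: 6.9
position: [0.4194, -0.1785, 0.0408]
eef_rot: [[-0.967, 0.001, -0.254], [0.254, -0.0, -0.967], [-0.001, -1.0, 0.0]]
contact_force: [-0.3, 0.7, 3.0]
finger_gap: 0.0421
```

>>> play_rows:
  motion:
    - [[0,0.001,0,0],[0,0,0,0],[0,0,0,0]]

```text
time_s: 7.2
position: [0.42, -0.1787, 0.0407]
eef_rot: [[-0.967, 0.002, -0.253], [0.253, -0.001, -0.967], [-0.003, -1.0, 0.0]]
contact_force: [-2.4, 0.0, 10.5]
finger_gap: 0.0419
```

>>> play_rows:
  motion:
    - [[0,-0.0007,0,0],[0,0,0,0]]

```text
time_s: 7.4
position: [0.4196, -0.1785, 0.0408]
eef_rot: [[-0.967, 0.002, -0.254], [0.254, -0.001, -0.967], [-0.002, -1.0, 0.0]]
contact_force: [-1.0, 0.6, 6.3]
finger_gap: 0.0422
```

>>> play_rows:
  motion:
    - [[0,0,0,0],[0,0,0,0],[0,0,0,0],[0,0,0,0],[0,0,0,0]]
  grip: 0

```text
time_s: 7.9
position: [0.4189, -0.1782, 0.0398]
eef_rot: [[-0.967, -0.0, -0.254], [0.254, 0.0, -0.967], [0.0, -1.0, 0.0]]
contact_force: [-1.2, -0.4, -0.8]
finger_gap: 0.0855
```

>>> play_rows:
  motion:
    - [[0,-0.01,0,0],[0,-0.03,0,0],[0,-0.04,0,0],[0,-0.03,0,0],[0,-0.01,0,0]]

```text
time_s: 8.4
position: [0.4208, -0.1788, 0.1643]
eef_rot: [[-0.967, 0.007, -0.254], [0.254, -0.002, -0.967], [-0.007, -1.0, -0.0]]
contact_force: [0.5, 0.4, 0.6]
finger_gap: 0.0851
```

```bash
python3 -c "
from h import *
s,p,d=snap('w4')
topshape(s,d,[.4215,-.178],.055,.068)
topshape(s,d,[.4215,-.178],.069,.085)
P,u,v=cloud(d,s);k=np.hypot(P[:,0]-.472,P[:,1]-.0405)<.03;print('block visible',k.sum())
print(move([.472,.0405,.16],60))"
```

```text
8.4 [ 0.4208 -0.1788  0.1643] [0.5 0.4 0.6] 0.0851
n 1564 zmed 0.0622
circ ((0.4204450845718384, -0.18200868368148804), 0.022021887823939323) rect ((0.42056190967559814, -0.18203189969062805), (0.042871154844760895, 0.04296295344829559), 63.51091003417969) mean [ 0.4236237  -0.18281038]
n 931 zmed 0.0759
circ ((0.42063406109809875, -0.18202105164527893), 0.016795597970485687) rect ((0.4204755127429962, -0.1817452311515808), (0.031438034027814865, 0.015416930429637432), 77.15521240234375) mean [ 0.42140538 -0.18210493]
block visible 5218
(array([ 0.0061,  0.0042, -0.2251]), np.float64(-104.68923053711703), np.float64(15.310769462882973), np.float64(0.2672233381411116))
```

The coil is down (top plate at 0.062, centre about 4 mm off, clearance 10 mm). On to the block.

>>> play_rows:
  motion:
    - [[0.001,0,-0.02,0],[0.001,0,-0.04,0],[0.001,0,-0.045,0],[0.001,0,-0.045,0],[0.001,0.004,-0.04,0]]

```text
time_s: 8.95
position: [0.4623, 0.0087, 0.1557]
eef_rot: [[-0.967, -0.0, -0.254], [0.254, 0.0, -0.967], [0.0, -1.0, -0.0]]
contact_force: [1.1, -0.7, 0.1]
finger_gap: 0.0852
```

>>> play_rows:
  motion:
    - [[0.001,0,-0.025,0],[0,0,-0.01,0],[0,0,0,0.134],[0,0,0,0.133],[0,0,0,0]]

```text
time_s: 9.45
position: [0.4698, 0.0404, 0.1554]
eef_rot: [[-0.865, -0.001, -0.502], [0.502, -0.0, -0.865], [0.001, -1.0, 0.001]]
contact_force: [0.3, 0.5, -1.5]
finger_gap: 0.0854
```

```bash
python3 -c "
from h import *
s,p,d=snap('w5')
w=topshape(s,d,[.472,.0405],.043,.053)
a=cv2.minAreaRect(w)
print(move([a[0][0],a[0][1],.020],a[2]))"
```

```text
9.45 [0.4698 0.0404 0.1554] [ 0.3  0.5 -1.5] 0.0854
n 1944 zmed 0.0481
circ ((0.4713900685310364, 0.04013076424598694), 0.025699706748127937) rect ((0.4713565409183502, 0.04023665562272072), (0.03802971541881561, 0.0377417653799057), 59.74943542480469) mean [0.47290784 0.03926028]
(array([-0.0015,  0.1355, -0.0008]), np.float64(-119.88106798893709), np.float64(0.369496586258208), np.float64(0.006448932005084965))
```

>>> play_rows:
  motion:
    - [[-0.001,0.03,-0.0005,0],[-0.0005,0.04,0,0],[0,0.035,0,0],[0,0.02,0,0],[0,0.01,0,0]]

```text
time_s: 10.0
position: [0.4704, 0.0396, 0.019]
eef_rot: [[-0.867, -0.004, -0.498], [0.498, -0.001, -0.867], [0.002, -1.0, 0.003]]
contact_force: [1.2, -0.5, 0.3]
finger_gap: 0.0854
```

>>> play_rows:
  motion:
    - [[0,0.004,0,0],[0,0,0,0],[0,0,0,0]]

```text
time_s: 10.3
position: [0.4728, 0.0408, 0.0181]
eef_rot: [[-0.866, 0.002, -0.499], [0.499, 0.001, -0.866], [-0.002, -1.0, -0.002]]
contact_force: [0.2, 1.2, 0.4]
finger_gap: 0.0854
```

>>> play_rows:
  motion:
    - [[0,0,0,0],[0,0,0,0],[0,0,0,0],[0,0,0,0],[0,0,0,0]]
  grip: 255
  squeeze: 40

```text
time_s: 10.8
position: [0.4722, 0.0406, 0.0175]
eef_rot: [[-0.866, 0.001, -0.5], [0.5, -0.0, -0.866], [-0.001, -1.0, -0.0]]
contact_force: [-1.0, -0.1, 4.8]
finger_gap: 0.0375
```

>>> play_rows:
  motion:
    - [[0,0,0,0],[0,0,0,0],[0,0,0,0]]

```text
time_s: 11.1
position: [0.4721, 0.0406, 0.0175]
eef_rot: [[-0.866, 0.001, -0.5], [0.5, -0.0, -0.866], [-0.001, -1.0, -0.0]]
contact_force: [-1.2, 0.5, 5.0]
finger_gap: 0.0376
```

>>> play_rows:
  motion:
    - [[0,-0.005,0,0],[0,-0.025,0,0],[0,-0.045,0,0],[0,-0.04,0,0],[0,-0.015,0,0]]

```text
time_s: 11.6
position: [0.4735, 0.041, 0.151]
eef_rot: [[-0.866, 0.006, -0.5], [0.5, 0.002, -0.866], [-0.004, -1.0, -0.004]]
contact_force: [-0.0, 0.0, -2.6]
finger_gap: 0.0376
```

>>> play_rows:
  motion:
    - [[0,0,0,-0.11],[0,0,0,-0.13],[0,0,0,-0.11],[0,0,0,0]]

```text
time_s: 12.0
position: [0.4712, 0.0405, 0.1465]
eef_rot: [[-0.985, -0.001, -0.172], [0.172, -0.0, -0.985], [0.001, -1.0, 0.0]]
contact_force: [-0.6, 0.9, -2.7]
finger_gap: 0.0376
```

```bash
python3 - <<'E'
from h import *
s,p,d=snap('w6');P=intool(d)
for lo,hi in((-.04,-.027),(-.05,-.04)):
    k=(P[:,1]>lo)&(P[:,1]<hi);print(lo,P[k].min(0),P[k].max(0),np.median(P[k],0))
print(move([.6183,-.2119,.145],80.2))
E
```

```text
12.0 [0.4712 0.0405 0.1465] [-0.6  0.9 -2.7] 0.0376
[(-0.044, 1160), (-0.042, 324), (-0.04, 134), (-0.038, 126), (-0.036, 118), (-0.034, 138), (-0.032, 4434), (-0.03, 967), (-0.028, 187), (-0.026, 187), (-0.024, 185), (-0.022, 160), (-0.02, 149), (-0.018, 169), (-0.016, 151), (-0.014, 141), (-0.012, 132), (-0.01, 133), (-0.008, 131), (-0.006, 121), (-0.004, 112), (-0.002, 109), (0.0, 115), (0.002, 99), (0.004, 93), (0.006, 96), (0.008, 93), (0.01, 87), (0.012, 95), (0.014, 77)]
-0.04 [-0.01893546 -0.03993745 -0.01599968] [ 0.01949863 -0.02700267  0.01599598] [-6.48402711e-03 -3.06307063e-02 -3.79673774e-05]
-0.05 [-0.00773027 -0.04435975 -0.00780585] [ 0.00843477 -0.04000365  0.00805209] [-3.29358456e-04 -4.25013612e-02  1.62404494e-06]
(array([-0.189 ,  0.0014,  0.2227]), np.float64(-100.1079431036191), np.float64(-0.3079431036190954), np.float64(-0.005374621066963281))
```

Block is centred in the grip. Transfer.

>>> play_rows:
  motion:
    - [[-0.012,0,0.014,0],[-0.025,0,0.03,0],[-0.03,0,0.035,0],[-0.03,0,0.035,0],[-0.03,0,0.035,0]]

```text
time_s: 12.55
position: [0.5717, -0.1296, 0.1466]
eef_rot: [[-0.984, -0.001, -0.176], [0.176, 0.0, -0.984], [0.001, -1.0, -0.0]]
contact_force: [0.8, 1.5, -2.7]
finger_gap: 0.0372
```

>>> play_rows:
  motion:
    - [[-0.03,0,0.035,0],[-0.02,0,0.024,0],[-0.012,0,0.015,0],[0,0,0,0],[0,0,0,0]]

```text
time_s: 13.05
position: [0.619, -0.2118, 0.146]
eef_rot: [[-0.984, -0.002, -0.176], [0.176, 0.001, -0.984], [0.002, -1.0, -0.0]]
contact_force: [0.1, 0.1, -1.6]
finger_gap: 0.0371
```

```bash
python3 - <<'E'
from h import *
s,p,d=snap('w7');P,u,v=cloud(d,s)
print(move([.6183,-.2119,.030],80.2))
c=np.array([.6183,-.2119]);a=np.radians(-9.8);R=np.array([[np.cos(a),np.sin(a)],[-np.sin(a),np.cos(a)]])
q=(P[:,:2]-c)@R.T;k=(P[:,2]>.0185)&(P[:,2]<.0215)&(abs(q).max(1)<.06)
Q=q[k];print(k.sum(),Q.min(0),Q.max(0))
for n,m in(('far x+ inner',Q[(Q[:,0]>.02)&(abs(Q[:,1])<.015)]),):print(n,m[:,0].min() if len(m) else 0)
for sg in(1,-1):
    m=Q[(sg*Q[:,1]>.015)&(Q[:,0]>-.0)&(Q[:,0]<.02)];print(sg,len(m),np.abs(m[:,1]).min() if len(m) else 0)
E
```

```text
13.05 [ 0.619  -0.2118  0.146 ] [ 0.1  0.1 -1.6] 0.0371
(array([0.0005, 0.1164, 0.0008]), np.float64(-100.04757087318308), np.float64(-0.24757087318306503), np.float64(-0.004320926869081819))
4697 [-0.04373647 -0.04430626] [0.04442783 0.04391313]
far x+ inner 0.029013855092736452
1 433 0.02828267333064466
-1 438 0.028567064037919865
```

>>> play_rows:
  motion:
    - [[0,0.02,0,0],[0,0.035,0,0],[0,0.03,0,0],[0,0.02,0,0],[0,0.008,0,0]]

```text
time_s: 13.6
position: [0.6177, -0.2103, 0.0317]
eef_rot: [[-0.985, -0.004, -0.173], [0.173, 0.001, -0.985], [0.004, -1.0, -0.0]]
contact_force: [-0.5, -0.5, -2.0]
finger_gap: 0.0376
```

>>> play_rows:
  motion:
    - [[0,0.002,0,0],[0,0,0,0],[0,0,0,0],[0,0,0,0]]

```text
time_s: 14.0
position: [0.6202, -0.2118, 0.0333]
eef_rot: [[-0.985, 0.002, -0.173], [0.173, -0.0, -0.985], [-0.002, -1.0, 0.0]]
contact_force: [0.3, -0.1, -1.8]
finger_gap: 0.0374
```

>>> play_rows:
  motion:
    - [[0,0.0012,0,0],[0,0.001,0,0],[0,0,0,0],[0,0,0,0]]

```text
time_s: 14.4
position: [0.6194, -0.2118, 0.0297]
eef_rot: [[-0.985, -0.0, -0.173], [0.173, -0.0, -0.985], [0.0, -1.0, 0.0]]
contact_force: [0.5, -0.3, -1.3]
finger_gap: 0.0372
```

>>> play_rows:
  motion:
    - [[0,0.001,0,0],[0,0.0006,0,0],[0,0,0,0],[0,0,0,0]]

```text
time_s: 14.8
position: [0.6194, -0.2118, 0.0281]
eef_rot: [[-0.985, -0.0, -0.173], [0.173, -0.0, -0.985], [0.0, -1.0, 0.0]]
contact_force: [0.3, 0.6, -2.4]
finger_gap: 0.0377
```

>>> play_rows:
  motion:
    - [[0,0.0007,0,0],[0,0,0,0],[0,0,0,0]]

```text
time_s: 15.1
position: [0.6195, -0.2118, 0.0276]
eef_rot: [[-0.985, 0.0, -0.173], [0.173, -0.0, -0.985], [-0.0, -1.0, 0.0]]
contact_force: [0.4, -0.1, -1.5]
finger_gap: 0.0376
```

>>> play_rows:
  motion:
    - [[0,0.0005,0,0],[0,0,0,0],[0,0,0,0]]

```text
time_s: 15.4
position: [0.6195, -0.2118, 0.0275]
eef_rot: [[-0.985, 0.0, -0.173], [0.173, -0.0, -0.985], [-0.001, -1.0, 0.0]]
contact_force: [-1.7, -0.1, 3.8]
finger_gap: 0.0376
```

Contact. Release, lift, and check.

>>> play_rows:
  motion:
    - [[0,0,0,0],[0,0,0,0],[0,0,0,0],[0,0,0,0],[0,0,0,0]]
  grip: 0

```text
time_s: 15.9
position: [0.6194, -0.2117, 0.0269]
eef_rot: [[-0.985, -0.0, -0.173], [0.173, -0.0, -0.985], [0.0, -1.0, 0.0]]
contact_force: [0.8, -1.0, -0.4]
finger_gap: 0.0851
```

>>> play_rows:
  motion:
    - [[0,-0.01,0,0],[0,-0.03,0,0],[0,-0.045,0,0],[0,-0.04,0,0],[0,-0.02,0,0]]

```text
time_s: 16.4
position: [0.6209, -0.2125, 0.1778]
eef_rot: [[-0.985, 0.007, -0.173], [0.173, -0.002, -0.985], [-0.008, -1.0, 0.001]]
contact_force: [0.6, -0.2, -0.2]
finger_gap: 0.0859
```

```bash
python3 -c "
from h import *
s,p,d=snap('w8')
topshape(s,d,[.6183,-.2119],.05,.066)
print(move([.538,.349,.175],52.3))"
```

```text
16.4 [ 0.6209 -0.2125  0.1778] [ 0.6 -0.2 -0.2] 0.0859
n 1794 zmed 0.0581
circ ((0.6193966865539551, -0.21163815259933472), 0.02581753022968769) rect ((0.6194018721580505, -0.21187984943389893), (0.037597544491291046, 0.03756336122751236), 79.12382507324219) mean [ 0.6210672  -0.21198635]
(array([ 0.1795,  0.0023, -0.539 ]), np.float64(-99.93261221175969), np.float64(27.767387788240313), np.float64(0.48463234158285945))
```

>>> play_rows:
  motion:
    - [[0.006,0,-0.02,0],[0.014,0,-0.042,0],[0.014,0,-0.042,0],[0.014,0,-0.042,0],[0.014,0,-0.042,0]]

```text
time_s: 16.95
position: [0.5904, -0.0143, 0.1726]
eef_rot: [[-0.985, 0.001, -0.173], [0.173, 0.0, -0.985], [-0.001, -1.0, -0.0]]
contact_force: [1.8, 0.8, 0.3]
finger_gap: 0.0851
```

>>> play_rows:
  motion:
    - [[0.014,0,-0.042,0],[0.014,0,-0.042,0],[0.014,0,-0.042,0],[0.014,0,-0.042,0],[0.014,0,-0.042,0]]

```text
time_s: 17.45
position: [0.5577, 0.2048, 0.1727]
eef_rot: [[-0.985, 0.001, -0.173], [0.173, 0.0, -0.985], [-0.001, -1.0, -0.0]]
contact_force: [1.2, 0.3, 0.3]
finger_gap: 0.0855
```

>>> play_rows:
  motion:
    - [[0.014,0,-0.042,0],[0.014,0,-0.042,0],[0.014,0,-0.042,0],[0.006,0,-0.015,0],[0,0,0,0]]

```text
time_s: 17.95
position: [0.5345, 0.3524, 0.1718]
eef_rot: [[-0.985, -0.0, -0.17], [0.17, -0.0, -0.985], [0.0, -1.0, 0.0]]
contact_force: [-0.2, 0.4, 0.1]
finger_gap: 0.0854
```

```bash
python3 - <<'E'
from h import *
s,p,d=snap('w9')
w=topshape(s,d,[.538,.349],.047,.057)
c=np.array(cv2.minEnclosingCircle(w)[0]);r=w-c
# support width over directions: flats = minimal width
A=np.arange(0,180,1.);W=[np.ptp(r@[np.cos(t),np.sin(t)]) for t in np.radians(A)]
b=[sum(W[(i+60*j)%180] for j in range(3))/3 for i in range(60)];i=int(np.argmin(b));print('flat normals',i,i+60,i+120,b[i],max(b))
print('hole min r',np.hypot(*r.T).min())
for y in(i,i+60,i+120):print(y,move([c[0],c[1],.022],y))
E
```

```text
17.95 [0.5345 0.3524 0.1718] [-0.2  0.4  0.1] 0.0854
n 1745 zmed 0.0521
circ ((0.5369857549667358, 0.34822455048561096), 0.025202972814440727) rect ((0.5369730591773987, 0.34806326031684875), (0.04426190257072449, 0.04992280527949333), 24.470706939697266) mean [0.53752685 0.3482711 ]
flat normals 24 84 144 0.04434387530314234 0.050003822855553805
hole min r 0.012893343568206678
24 (array([-0.0024,  0.15  ,  0.0022]), np.float64(-99.8653139295524), np.float64(56.1346860704476), np.float64(0.9797350965027082))
84 (array([-0.0024,  0.15  ,  0.0022]), np.float64(-99.8653139295524), np.float64(-3.8653139295523715), np.float64(-0.06746245469388903))
144 (array([-0.0024,  0.15  ,  0.0022]), np.float64(-99.8653139295524), np.float64(-63.86531392955237), np.float64(-1.1146600058904867))
```

View pics/w9.png

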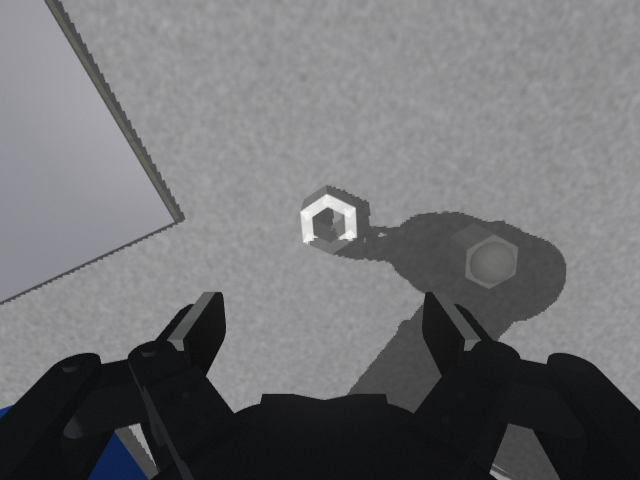

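The open sleeve is at (329,222), hole visible and two flats facing the jaws; cap nut (490,262) is well clear.

>>> play_rows:
  motion:
    - [[-0.0024,0,0.0022,0],[0,0.02,0,-0.065],[0,0.035,0,0],[0,0.04,0,0],[0,0.03,0,0]]

```text
time_s: 18.5
position: [0.5373, 0.3453, 0.0452]
eef_rot: [[-0.994, -0.001, -0.111], [0.111, -0.001, -0.994], [0.001, -1.0, 0.001]]
contact_force: [-0.3, 0.2, -0.5]
finger_gap: 0.0857
```

>>> play_rows:
  motion:
    - [[0,0.018,0,0],[0,0.006,0,0],[0,0,0,0],[0,0,0,0]]

```text
time_s: 18.9
position: [0.5384, 0.3477, 0.0246]
eef_rot: [[-0.994, 0.002, -0.109], [0.109, 0.001, -0.994], [-0.002, -1.0, -0.002]]
contact_force: [0.5, 1.0, -0.4]
finger_gap: 0.0855
```

>>> play_rows:
  motion:
    - [[0,0,0,0],[0,0,0,0],[0,0,0,0],[0,0,0,0],[0,0,0,0]]
  grip: 255
  squeeze: 40

```text
time_s: 19.4
position: [0.5378, 0.3482, 0.0239]
eef_rot: [[-0.994, 0.001, -0.108], [0.108, 0.001, -0.994], [-0.001, -1.0, -0.001]]
contact_force: [-1.3, 0.9, 3.7]
finger_gap: 0.0433
```

>>> play_rows:
  motion:
    - [[0,0,0,0],[0,0,0,0],[0,0,0,0]]

```text
time_s: 19.7
position: [0.5378, 0.3482, 0.0239]
eef_rot: [[-0.994, 0.001, -0.108], [0.108, 0.001, -0.994], [-0.001, -1.0, -0.001]]
contact_force: [-1.1, 0.4, 5.5]
finger_gap: 0.0433
```

>>> play_rows:
  motion:
    - [[0,-0.005,0,0],[0,-0.025,0,0],[0,-0.045,0,0],[0,-0.04,0,0],[0,-0.015,0,0]]

```text
time_s: 20.2
position: [0.5385, 0.3482, 0.1574]
eef_rot: [[-0.994, 0.004, -0.108], [0.108, 0.003, -0.994], [-0.004, -1.0, -0.003]]
contact_force: [0.3, 0.3, -1.6]
finger_gap: 0.043
```

>>> play_rows:
  motion:
    - [[0,0,0,0],[0,0,0,0]]

```text
time_s: 20.4
position: [0.5363, 0.3472, 0.1511]
eef_rot: [[-0.994, -0.003, -0.109], [0.109, -0.001, -0.994], [0.003, -1.0, 0.002]]
contact_force: [-0.8, -0.4, -3.9]
finger_gap: 0.0438
```

```bash
python3 - <<'E'
from h import *
s,p,d=snap('w10');P=intool(d,.03)
k=(P[:,1]>-.034)&(P[:,1]<-.022);Q=P[k];k=abs(Q[:,2])<.02;Q=Q[k];print(Q.min(0),Q.max(0),np.median(Q,0))
i=Q[(abs(Q[:,0])<.02)];c=i[abs(i[:,2])<.004];x=np.sort(c[:,0]);g=np.diff(x);j=g.argmax();print('hole x',x[j],x[j+1])
c=i[abs(i[:,0])<.004];x=np.sort(c[:,2]);g=np.diff(x);j=g.argmax();print('hole z',x[j],x[j+1])
E
```

```text
20.4 [0.5363 0.3472 0.1511] [-0.8 -0.4 -3.9] 0.0438
[(-0.07, 424), (-0.068, 235), (-0.062, 67), (-0.06, 229), (-0.058, 263), (-0.056, 233), (-0.054, 211), (-0.052, 189), (-0.05, 234), (-0.048, 149), (-0.046, 121), (-0.044, 129), (-0.042, 224), (-0.04, 699), (-0.038, 223), (-0.036, 222), (-0.034, 210), (-0.032, 199), (-0.03, 4498), (-0.028, 2600), (-0.026, 537), (-0.024, 497), (-0.022, 482), (-0.02, 463), (-0.018, 449), (-0.016, 426), (-0.014, 379), (-0.012, 406), (-0.01, 354), (-0.008, 344), (-0.006, 299), (-0.004, 274), (-0.002, 273), (0.0, 239), (0.002, 239), (0.004, 227), (0.006, 201), (0.008, 189), (0.01, 164), (0.012, 173), (0.014, 158), (0.016, 148), (0.018, 125), (0.02, 130), (0.022, 88)]
[-0.02499733 -0.02999427 -0.01998538] [ 0.02615519 -0.02200299  0.01999986] [-1.91252722e-03 -2.80921057e-02 -5.70040691e-05]
hole x -0.012037325953375165 0.0127557338946587
hole z -0.012738297711996931 0.01301211940908196
```

```bash
python3 -c "
from h import *
print(move([.5199,-.195,.145],80.2))"
```

```text
(array([-0.043 ,  0.0068,  0.5404]), np.float64(-96.25449453954353), np.float64(3.545505460456468), np.float64(0.06188074393240298))
```

>>> play_rows:
  motion:
    - [[-0.002,0,0.02,0],[-0.0033,0,0.04,0],[-0.0034,0,0.043,0],[-0.0034,0,0.043,0],[-0.0034,0,0.043,0]]

```text
time_s: 20.95
position: [0.5306, 0.156, 0.1507]
eef_rot: [[-0.994, -0.004, -0.108], [0.108, -0.002, -0.994], [0.004, -1.0, 0.002]]
contact_force: [0.6, -0.5, -2.3]
finger_gap: 0.0432
```

>>> play_rows:
  motion:
    - [[-0.0034,0,0.043,0],[-0.0034,0,0.043,0],[-0.0034,0,0.043,0],[-0.0034,0,0.043,0],[-0.0034,0,0.043,0]]

```text
time_s: 21.45
position: [0.5241, -0.0592, 0.1509]
eef_rot: [[-0.994, -0.004, -0.109], [0.109, -0.0, -0.994], [0.004, -1.0, 0.001]]
contact_force: [1.2, -1.1, -2.6]
finger_gap: 0.0434
```

>>> play_rows:
  motion:
    - [[-0.0034,0,0.043,0],[-0.0034,0,0.043,0],[-0.002,0,0.03,0],[-0.001,0,0.02,0],[0,0,0,0]]

```text
time_s: 21.95
position: [0.519, -0.1958, 0.1505]
eef_rot: [[-0.994, -0.005, -0.112], [0.112, 0.0, -0.994], [0.005, -1.0, 0.0]]
contact_force: [0.7, 0.5, -1.5]
finger_gap: 0.0434
```

>>> play_rows:
  motion:
    - [[0,0,0,0],[0,0,0,0]]

```text
time_s: 22.15
position: [0.5203, -0.1929, 0.1519]
eef_rot: [[-0.994, -0.002, -0.108], [0.108, 0.001, -0.994], [0.002, -1.0, -0.0]]
contact_force: [-0.2, 0.4, -2.5]
finger_gap: 0.0433
```

```bash
python3 -c "
from h import *
s,p,d=snap('w11')
print(move([.5199,-.195,.036]))
P,u,v=cloud(d,s);k=(P[:,2]>.0185)&(P[:,2]<.027)&(np.hypot(P[:,0]-.52,P[:,1]+.195)<.02);print('peg pts',k.sum(),P[k].mean(0) if k.any() else '')"
```

```text
22.15 [ 0.5203 -0.1929  0.1519] [-0.2  0.4 -2.5] 0.0433
(array([0.0002, 0.1163, 0.0022]), np.float64(-96.17730410246206), None, None)
peg pts 114 [ 0.52076328 -0.19506785  0.02346114]
```

>>> play_rows:
  motion:
    - [[0.0002,0.015,0.002,0],[0,0.03,0,0],[0,0.035,0,0],[0,0.02,0,0],[0,0.01,0,0]]

```text
time_s: 22.7
position: [0.519, -0.1946, 0.0408]
eef_rot: [[-0.994, -0.004, -0.108], [0.108, 0.001, -0.994], [0.004, -1.0, -0.0]]
contact_force: [-0.0, 0.3, -3.3]
finger_gap: 0.0432
```

>>> play_rows:
  motion:
    - [[0,0.003,0,0],[0,0.001,0,0],[0,0,0,0],[0,0,0,0]]

```text
time_s: 23.1
position: [0.5211, -0.1958, 0.0401]
eef_rot: [[-0.994, 0.002, -0.108], [0.108, -0.0, -0.994], [-0.002, -1.0, 0.0]]
contact_force: [0.5, 0.2, -1.1]
finger_gap: 0.0434
```

>>> play_rows:
  motion:
    - [[0,0.0015,0,0],[0,0.0012,0,0],[0,0.001,0,0],[0,0,0,0],[0,0,0,0]]

```text
time_s: 23.6
position: [0.5203, -0.1957, 0.0352]
eef_rot: [[-0.994, -0.0, -0.109], [0.109, -0.0, -0.994], [0.0, -1.0, 0.0]]
contact_force: [-0.3, -0.2, -2.7]
finger_gap: 0.0434
```

>>> play_rows:
  motion:
    - [[0,0.0006,0,0],[0,0,0,0],[0,0,0,0]]

```text
time_s: 23.9
position: [0.5203, -0.1957, 0.0347]
eef_rot: [[-0.994, -0.0, -0.109], [0.109, -0.0, -0.994], [0.0, -1.0, 0.0]]
contact_force: [0.8, -0.1, -1.5]
finger_gap: 0.043
```

>>> play_rows:
  motion:
    - [[0,0.0006,0,0],[0,0,0,0],[0,0,0,0]]

```text
time_s: 24.2
position: [0.5203, -0.1957, 0.0341]
eef_rot: [[-0.994, -0.0, -0.109], [0.109, 0.0, -0.994], [0.0, -1.0, 0.0]]
contact_force: [-0.8, -0.3, -2.5]
finger_gap: 0.0434
```

>>> play_rows:
  motion:
    - [[0,0.0005,0,0],[0,0,0,0],[0,0,0,0]]

```text
time_s: 24.5
position: [0.5204, -0.1957, 0.0339]
eef_rot: [[-0.994, 0.0, -0.109], [0.109, -0.0, -0.994], [-0.0, -1.0, 0.0]]
contact_force: [-1.5, 1.1, 0.7]
finger_gap: 0.0433
```

Contact begins; a touch more, then release.

>>> play_rows:
  motion:
    - [[0,0.0004,0,0],[0,0,0,0],[0,0,0,0]]

```text
time_s: 24.8
position: [0.5204, -0.1957, 0.0338]
eef_rot: [[-0.994, 0.0, -0.108], [0.108, -0.0, -0.994], [-0.0, -1.0, 0.0]]
contact_force: [-2.6, 2.1, 5.8]
finger_gap: 0.0433
```

>>> play_rows:
  motion:
    - [[0,0,0,0],[0,0,0,0],[0,0,0,0],[0,0,0,0],[0,0,0,0]]
  grip: 0

```text
time_s: 25.3
position: [0.5204, -0.1957, 0.0331]
eef_rot: [[-0.994, -0.0, -0.109], [0.109, -0.0, -0.994], [0.0, -1.0, 0.0]]
contact_force: [-0.3, -0.4, -0.9]
finger_gap: 0.0854
```

>>> play_rows:
  motion:
    - [[0,-0.01,0,0],[0,-0.03,0,0],[0,-0.045,0,0],[0,-0.04,0,0],[0,-0.02,0,0]]

```text
time_s: 25.8
position: [0.5218, -0.1964, 0.1835]
eef_rot: [[-0.994, 0.007, -0.108], [0.108, -0.002, -0.994], [-0.007, -1.0, 0.001]]
contact_force: [-0.0, 0.2, -0.8]
finger_gap: 0.0852
```

>>> play_rows:
  motion:
    - [[0,0,0,0],[0,0,0,0],[0,0,0,0]]

```text
time_s: 26.1
position: [0.5197, -0.1955, 0.1773]
eef_rot: [[-0.994, -0.002, -0.109], [0.109, 0.001, -0.994], [0.002, -1.0, -0.0]]
contact_force: [-0.8, 0.8, -0.6]
finger_gap: 0.0851
```

```bash
python3 -c "
from h import *
s,p,d=snap('w12')
topshape(s,d,[.5199,-.195],.055,.068)
topshape(s,d,[.6183,-.2119],.05,.066)
snap('s3','side');_,t,_=snap('t3','top')
a=cv2.imread('pics/top0.png');print(cv2.absdiff(a,t)[100:340,200:440].max())
cv2.imwrite('pics/fin.png',np.hstack([cv2.resize(p,(400,300)),cv2.resize(t,(400,300))]))"
```

```text
26.1 [ 0.5197 -0.1955  0.1773] [-0.8  0.8 -0.6] 0.0851
n 1855 zmed 0.0621
circ ((0.5200960636138916, -0.1958390176296234), 0.025348545983433723) rect ((0.5199083089828491, -0.19556522369384766), (0.0438520573079586, 0.04995097219944), 84.71562194824219) mean [ 0.5205108  -0.19575708]
n 2500 zmed 0.0581
circ ((0.6185736656188965, -0.21158210933208466), 0.025722848251461983) rect ((0.6188507080078125, -0.21157494187355042), (0.03806271031498909, 0.03816162049770355), 80.12312316894531) mean [ 0.6187616  -0.21143621]
26.15 [ 0.5196 -0.1955  0.1771] [ 0.5 -0.5  0.5] 0.0854
26.2 [ 0.5197 -0.1956  0.1771] [ 1.1 -0.8 -0.5] 0.0857
138
```

View pics/fin.png

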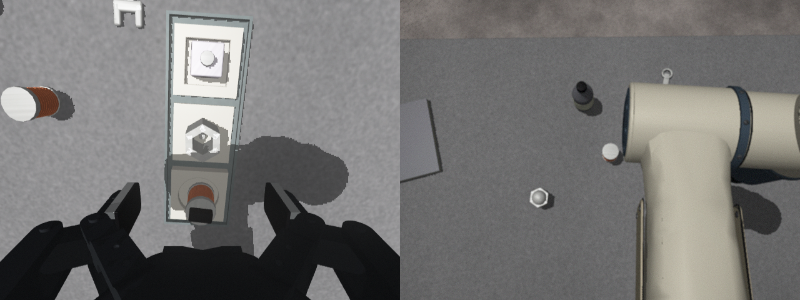

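View pics/s3.png

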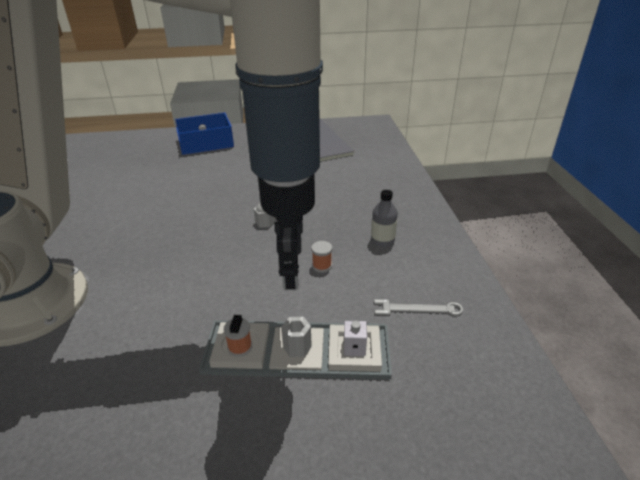

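The wrist, top and side views show the block in the square well, the sleeve over the peg and the coil in the round well, all upright. The bare coil, cap nut, bottle and wrench stand where they began, and the gripper is clear.

```bash
python3 -c "
from bench import *
print(close_job())"
```

```text
the job is handed in; nothing more can be done
None
```

The coil, valve block and sleeve are packed in that order, and I handed the job in at about 26 s. Each part was lowered until the wrist force showed contact, and only then released.

| Part | Top height measured after release | Expected top height if on the floor | Distance from its place's centre |
|---|---|---|---|
| Coil (plate top) | 62.2 mm | 62 mm | about 4 mm (clearance about 10 mm) |
| Valve block | 58.1 mm | 58 mm | under 1 mm |
| Sleeve | 62.1 mm | 62 mm | about 1 mm, over the peg |

- **Things to leave alone:** in the final pictures the bare coil, cap nut, bottle and wrench look unmoved. I judged this by eye. My before/after difference of the top pictures was no use, because the arm covered part of the view.
- **Forces:** the highest wrist force reported at the end of a move was about 11 N.
- **Coil measurement:** I measured the coil right after its release and did not measure it again. In the last pictures it still stands upright in its well.

No check failed or disagreed.

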